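# Sort full and spent staple cassettes by weight

## Robot

A 7-joint arm with a two-finger parallel gripper is mounted at the origin on the work surface. World frame = base frame: x ahead of the robot, y to its left, z up, the work surface at z = 0. Lengths are in m, angles in rad, forces in N, time in s.
With the tool pointing down it reaches from about 0.425 to 0.875 m from the base axis. Payload 4.7 kg.
Tool frame: the origin (TCP) lies on the centre line of the jaws, within the pads' length; the fingertips stand 14 mm ahead of it and the grasp point (between the pads) lies 5 mm behind it; z points along the fingers, y is the direction in which the jaws open and shut (so a half turn about z gives the same grasp; the last joint's range is limited). The gripper opens to 87 mm and grips with 3 to 60 N. Pads are 19 mm wide; open, the fingers measure 117 mm over their backs; the gripper's body (75 mm by 190 mm) begins 51 mm behind the grasp point.
Start: joints at [-1.323, 0.321, -0.07, 1.45, 0.023, 1.371, -0.057], TCP at [0.151, 0.632, 0.216] pointing down, gripper open.
Joint ranges: [-2.86, 2.86], [-0.3, 2.09], [-1.38, 1.24], [0.06, 2.45], [-1.56, 4.7], [0.09, 2.05], [-2.69, 2.69]. Speed limits (rad/s): [2.57, 2.57, 3.14, 3.14, 3.14, 3.14, 3.14].

## Interface

Orientations are given as a rotation vector (axis times angle).
In Python, from bench import ctrl gives the robot as it stands. The module is installed in compiled form; this text tells all that it offers.
- The arm moves only by the tool step_arm, never from a script. Its argument "plan" is a list of rows, each a list of 3 entries, a list of its own where there are three numbers: the turn, a rotation vector about the tool's x, y, z in rad, then the shift along the tool's x, y, z in m, then the closure in counts, from 0 (fully open) to 255 (shut). In form: [[[rx, ry, rz], [x, y, z], hand], ...]. A call has exactly 10 rows; each row is the pose to reach, as a shift and turn from the pose commanded when the call began, along the tool's axes at that moment; what a row does not reach only later rows make up. A row lasts 1/8 s, in which the tool goes at most 62.5 mm and 10.7 degrees, less where a joint would pass 70% of its speed; a pose out of reach is approached as far as the arm can. A call with a gripper value outside its range is refused whole. The fingers move at their own pace and stop on an object; "squeeze" is the grip in N (left out, the last holds). Time passes only in rows, so rows that repeat a pose let the fingers close, or fill a call up. It gives the time, the measured TCP pose, the force and the opening at its end, in the units of the state.
- ctrl.get_state(): the state, without advancing time (a new reading comes with each control period).
- ctrl.get_image(name): name is "scene" or "top"; returns the picture (400x640x3 uint8, red, green, blue); there is no depth.
- ctrl.calibration(name): a dict with "fov_y" (degrees; the focal length in pixels is half the picture's height over the tangent of half this angle, whatever the lens; pixels are square), "cx", "cy" (the principal point, pixels), "rvec" (rotation vector, rad) and "tvec" (3), from world to camera coordinates, as OpenCV has them. Camera axes: x right, y down, z forward; pixel columns grow to the right and rows downward; lengths in m; the calibration is good to about 2 mm. A picture is of the moment at which its call begins. calibration takes no time and is no camera call.
- ctrl.close_job(): hands the job in, once; it reports no verdict.
Trained networks look in the newest picture that a camera, given by its name, has taken for a name from the list of things; names that differ only in an ending like _2 or _b are one class to them, and where a whole thing is asked for, a point or a joint stands for the part that bears it (a point fixed in the world has none). Each returns a list of dicts, best first, with "score" (0 to 1); they miss things now and then, are a little off and sometimes report something else, mostly with a low value. They report only what shows in the picture. A call takes as long as a camera call. They do not tell look-alikes from the thing itself.
- ctrl.cut_out(camera, label): "pixels" (400x640 bool, what is visible of it) and "rect" ([left, top, width, height] in pixels, round what is visible of it).
The state is a dict: "time": time; "joint_positions": joint angles; "qd": joint speeds; "joint_torque": joint torques, N m; "position": TCP position; "tool_rot": TCP orientation; "ft_force": force on the tool from outside, world axes, zero at the start; "torque": the same for the moment, N m; "grip_width": opening from 0.0 (shut) to 1.0 (fully open).
Only numpy, scipy, OpenCV 4.12 (cv2) and the standard library are available. Lean on these libraries where they do the work, as an engineer would, in place of code of your own. Each camera call takes 0.05 s, during which the arm holds its last target.

## Task

The two blue staple cassettes beside the booklet stapler look alike, but each is either full (heavy) or spent (light), and both may be the same. Lift each one to feel its weight, then set it down gently and upright inside a tray: full ones in the green tray, spent ones in the yellow tray.

Things in the scene. Friction and masses are not known exactly. Their poses are not given: they have to be found in the camera images.
- cassette_a: One staple cassette: closed blue box with a white band near the top, 80 (its x) by 50 (its y) by 70 mm tall (z up), origin at the centre of its underside, standing on the table. FULL 0.55 to 0.66 kg, SPENT 0.16 kg, looking alike; drawn by lot for each, so both may be full or both spent. Rigid: a 40 N grip across the 50 mm is fine. What is inside has 1 to 3 mm of play.
- cassette_b: The other staple cassette: closed blue box with a white band near the top, 80 (its x) by 50 (its y) by 70 mm tall (z up), origin at the centre of its underside, standing on the table. FULL 0.55 to 0.66 kg, SPENT 0.16 kg, looking alike; drawn by lot for each, so both may be full or both spent. Rigid: a 40 N grip across the 50 mm is fine. What is inside has 1 to 3 mm of play.
- full_tray: Green tray, fixed, on the robot's left or right: 150 (its x) by 220 mm (its y) outside, walls 5 mm thick and 22 mm tall, inner floor 5 mm above its origin, which is the centre of its underside. Holds two cassettes side by side, 50 mm either side of the middle along its y, long sides along the tray's x. For full cassettes.
- spent_tray: Yellow tray, fixed, on the robot's left or right: 150 (its x) by 220 mm (its y) outside, walls 5 mm thick and 22 mm tall, inner floor 5 mm above its origin, which is the centre of its underside. Holds two cassettes side by side, 50 mm either side of the middle along its y, long sides along the tray's x. For spent cassettes.
There are look-alikes about, which are no part of the job. What is shaped like the cassette_a but pink is not meant. What is shaped like the cassette_b but brown is not meant.

How it is judged:
At the end, for the whole second after the job is handed in: Each cassette stands upright (10 deg), at rest, on the floor of a tray, its origin within 70 mm (x) and 100 mm (y) of the tray's middle and under 15 mm above its origin: full ones (pressing over 3.5 N) in the green tray, spent ones (0.5 to 3 N) in the yellow (((x of cassette_a in the frame of full_tray between -0.07 and 0.07 m and y of cassette_a in the frame of full_tray between -0.1 and 0.1 m and z of cassette_a in the frame of full_tray below 0.015 m and angle between cassette_a's own z axis and vertical below 0.17 rad and linear speed of cassette_a below 0.03 m/s and contact force between cassette_a and full_tray above 3.5 N) or (x of cassette_a in the frame of spent_tray between -0.07 and 0.07 m and y of cassette_a in the frame of spent_tray between -0.1 and 0.1 m and z of cassette_a in the frame of spent_tray below 0.015 m and angle between cassette_a's own z axis and vertical below 0.17 rad and linear speed of cassette_a below 0.03 m/s and contact force between cassette_a and spent_tray between 0.5 and 3 N)) and ((x of cassette_b in the frame of full_tray between -0.07 and 0.07 m and y of cassette_b in the frame of full_tray between -0.1 and 0.1 m and z of cassette_b in the frame of full_tray below 0.015 m and angle between cassette_b's own z axis and vertical below 0.17 rad and linear speed of cassette_b below 0.03 m/s and contact force between cassette_b and full_tray above 3.5 N) or (x of cassette_b in the frame of spent_tray between -0.07 and 0.07 m and y of cassette_b in the frame of spent_tray between -0.1 and 0.1 m and z of cassette_b in the frame of spent_tray below 0.015 m and angle between cassette_b's own z axis and vertical below 0.17 rad and linear speed of cassette_b below 0.03 m/s and contact force between cassette_b and spent_tray between 0.5 and 3 N))); the robot touches nothing.
It fails at once if a cassette is dropped into a tray (let go over the tray with its underside more than 25 mm above the tray's floor) ((contact force between cassette_a and the fingers below 0.1 N and z of cassette_a in the frame of full_tray above 0.03 m and x of cassette_a in the frame of full_tray between -0.07 and 0.07 m and y of cassette_a in the frame of full_tray between -0.1 and 0.1 m) or (contact force between cassette_a and the fingers below 0.1 N and z of cassette_a in the frame of spent_tray above 0.03 m and x of cassette_a in the frame of spent_tray between -0.07 and 0.07 m and y of cassette_a in the frame of spent_tray between -0.1 and 0.1 m) or (contact force between cassette_b and the fingers below 0.1 N and z of cassette_b in the frame of full_tray above 0.03 m and x of cassette_b in the frame of full_tray between -0.07 and 0.07 m and y of cassette_b in the frame of full_tray between -0.1 and 0.1 m) or (contact force between cassette_b and the fingers below 0.1 N and z of cassette_b in the frame of spent_tray above 0.03 m and x of cassette_b in the frame of spent_tray between -0.07 and 0.07 m and y of cassette_b in the frame of spent_tray between -0.1 and 0.1 m)).
It also fails if it takes over 61 s, if anything falls off the work surface, if the arm or the gripper's body presses on something with over 40 N, if the wrist force passes 120 N, or if a joint passes its speed limit or range.

## Working session

There is one attempt and no reset: what is moved stays moved. The work goes in short steps, Python scripts to look and compute and a tool call to move; the robot and the scene stay as the last step left them, time stands still between calls to the robot, and variables do not carry over. Pictures are saved under pics/ and viewed, and the job is handed in when it is done.

Besides the shell and the picture viewer there is one more tool, called after "Call:" as name(argument=value, ...) on one line, values as JSON. step_arm: Moves the arm, as the interface text tells. Its arguments: {"type":"object","properties":{"plan":{"type":"array"},"squeeze":{"type":"number"}},"required":["plan"]}

```bash
mkdir -p pics
python3 - <<'E'
from bench import ctrl
import cv2,numpy as np
for n in ("scene","top"):
    im=ctrl.get_image(n); cv2.imwrite(f"pics/{n}0.png",im[:,:,::-1]); print(n,ctrl.calibration(n))
    np.save(f"{n}0.npy",im)
s=ctrl.get_state(); print(s)
for l in ("cassette_a","full_tray","spent_tray"):
    for d in ctrl.cut_out("top",l): print(l,d["score"],d["rect"],d["pixels"].sum())
E
```

```text
scene {'fov_y': 47.93418718912269, 'cx': 319.5701699753119, 'cy': 204.09639119326377, 'rvec': array([ 2.11189815,  1.15096189, -0.45383096]), 'tvec': array([-0.27327325, -0.24411482,  1.45035332])}
top {'fov_y': 49.184709091007576, 'cx': 318.3307933407198, 'cy': 198.92835611244922, 'rvec': array([ 2.1422308 , -2.1741421 ,  0.16534684]), 'tvec': array([0.01081166, 0.49849625, 0.86262179])}
{'time': 0.1, 'joint_positions': array([-1.32288194,  0.32174174, -0.07005536,  1.45154886,  0.02262043,
        1.37080782, -0.05690452]), 'qd': array([ 0.00096164, -0.00037285,  0.00085579, -0.00367056, -0.00183039,
        0.00097122, -0.00033878]), 'joint_torque': array([-1.50085084e-04, -4.92569268e+01, -4.05847421e-01, -3.13405001e+01,
       -6.42248034e-02,  3.93505138e-02,  6.59288526e-05]), 'position': array([0.15055384, 0.63180144, 0.21457739]), 'tool_rot': array([-3.66430357e-01, -3.12006986e+00,  2.69863236e-03]), 'ft_force': array([ 0.61083588, -0.59789499,  0.33734895]), 'torque': array([ 0.02102716, -0.01225977,  0.0013366 ]), 'grip_width': 1.0014886699067653}
cassette_a 0.85 [245.5, 214.7, 50.5, 39.5] 1049
cassette_a 0.8 [252.4, 135.4, 46.2, 50.9] 1302
cassette_a 0.65 [340.9, 138.6, 37.7, 54.5] 1290
cassette_a 0.63 [355.4, 225.4, 49.7, 44.0] 1217
full_tray 0.6 [417.4, 134.5, 114.1, 82.5] 7648
spent_tray 0.87 [100.1, 174.1, 119.0, 83.0] 7789
```

View pics/top0.png

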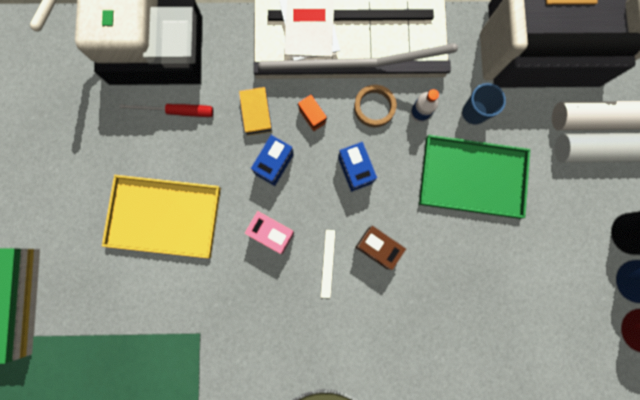

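View pics/scene0.png

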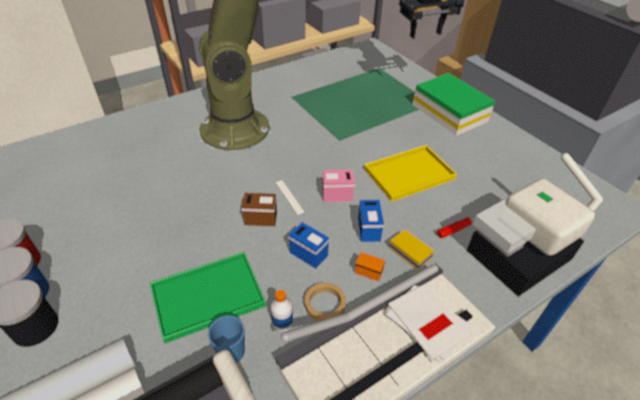

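```bash
cat > h.py <<'E'
import numpy as np,cv2
from bench import ctrl
from scipy.optimize import minimize
def cam(n):
    c=ctrl.calibration(n); f=200/np.tan(np.radians(c['fov_y'])/2)
    return np.array([[f,0,c['cx']],[0,f,c['cy']],[0,0,1]]),c['rvec'],c['tvec']
CAM={n:cam(n) for n in("scene","top")}
def proj(n,P):
    K,r,t=CAM[n]; return cv2.projectPoints(np.float64(P),r,t,K,None)[0][:,0]
def box(x,y,yaw,sx,sy,h,z0=0):
    c,s=np.cos(yaw),np.sin(yaw)
    return np.array([[x+c*a*sx/2-s*b*sy/2,y+s*a*sx/2+c*b*sy/2,z] for z in(z0,z0+h) for a,b in((1,1),(1,-1),(-1,-1),(-1,1))])
def hullmask(pts,S=4):
    m=np.zeros((400*S,640*S),np.uint8)
    cv2.fillConvexPoly(m,cv2.convexHull(np.int32(np.round((pts+.5)*S))),1); return m
def ray(n,u,v,z):
    K,r,t=CAM[n];R=cv2.Rodrigues(r)[0]
    d=R.T@np.linalg.inv(K)@[u,v,1];o=-R.T@t
    return o+d*(z-o[2])/d[2]
def fit(masks,size,z0=0,yaws=np.linspace(0,np.pi,8,endpoint=False)):
    big={n:hullmask(np.argwhere(m)[:,::-1].astype(float)) for n,m in masks.items()}
    def cost(p):
        j=0
        for n,m in big.items():
            q=hullmask(proj(n,box(p[0],p[1],p[2],*size,z0)))
            j+=1-(q&m).sum()/(q|m).sum()
        return j
    m=masks['top'];c=np.argwhere(m).mean(0);w=ray('top',c[1],c[0],size[2]/2)
    best=None
    for y in yaws:
        r=minimize(cost,[w[0],w[1],y],method='Nelder-Mead',options=dict(initial_simplex=[[w[0],w[1],y],[w[0]+.01,w[1],y],[w[0],w[1]+.01,y],[w[0],w[1],y+.25]],maxiter=80))
        if best is None or r.fun<best.fun: best=r
    return best.x,best.fun
E
python3 - <<'E'
from h import *
ims={n:np.load(n+'0.npy') for n in CAM}
cv2.imwrite('pics/crop0.png',cv2.resize(ims['top'][125:275,230:420,::-1],None,fx=4,fy=4,interpolation=cv2.INTER_CUBIC))
def comp(n,lo,hi,near):
    h=cv2.cvtColor(ims[n],cv2.COLOR_RGB2HSV); m=cv2.inRange(h,lo,hi)
    k,l,st,ce=cv2.connectedComponentsWithStats(m)
    i=min((i for i in range(1,k) if st[i,4]>60),key=lambda i:np.hypot(*(ce[i]-near)))
    return l==i
blue=((108,150,40),(125,255,255))
for nm,t,s in(("L",(273,160),(370,220)),("R",(357,166),(309,244))):
    ms={'top':comp('top',*blue,t),'scene':comp('scene',*blue,s)}
    print([ (np.argwhere(m).min(0),np.argwhere(m).max(0)) for m in ms.values()])
    print(nm,fit(ms,(.08,.05,.07)),fit({'top':ms['top']},(.08,.05,.07)))
for nm,c,t,s in(("yellow",((22,120,60),(32,255,255)),(160,217),(410,172)),("green",((50,120,40),(75,255,255)),(474,177),(208,296))):
    ms={'top':comp('top',*c,t),'scene':comp('scene',*c,s)}
    print([ (np.argwhere(m).min(0),np.argwhere(m).max(0)) for m in ms.values()])
    print(nm,fit(ms,(.15,.22,.022)))
E
```

```text
[(array([136, 252]), array([184, 291])), (array([323, 532]), array([338, 548]))]
L (array([0.5791773 , 0.09663525, 2.65810098]), np.float64(1.1127472420663849)) (array([0.5791773 , 0.09663525, 2.65810098]), np.float64(0.11274724206638476))
[(array([143, 339]), array([189, 375])), (array([323, 532]), array([338, 548]))]
R (array([ 0.5651484 , -0.07620745,  3.42286113]), np.float64(1.1230973843653023)) (array([ 0.5651484 , -0.07620745,  3.42286113]), np.float64(0.12309738436530215))
[(array([175, 102]), array([257, 219])), (array([145, 364]), array([200, 456]))]
yellow (array([0.46971814, 0.32951146, 3.01640154]), np.float64(0.054776764306053605))
[(array([136, 420]), array([217, 528])), (array([253, 151]), array([342, 265]))]
green (array([ 0.54533708, -0.32795679, -0.14073794]), np.float64(0.09023872320361925))
```

View pics/crop0.png

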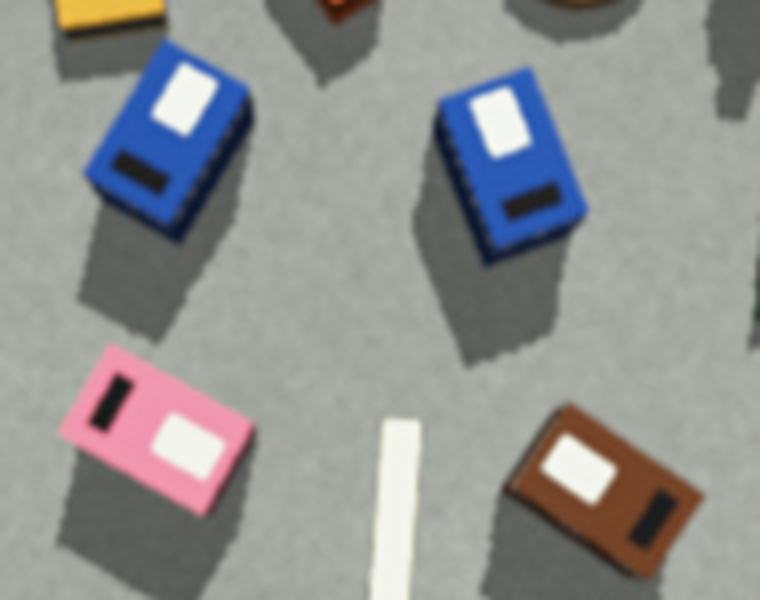

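The crop shows four box shapes in the top view: blue at (273,160) and (357,166), pink at (270,232) and brown at (381,247). The two blue ones are the cassettes, and pink and brown are excluded. The scene-view blue masks missed, so I'll fix those with cut-outs.

```bash
cat > f.py <<'E'
from h import *
import sys
def bluefit(ims,near):
    ms={}
    for n in CAM:
        hsv=cv2.cvtColor(ims[n],cv2.COLOR_RGB2HSV)
        m=cv2.inRange(hsv,(105,120,30),(130,255,255))
        m=cv2.morphologyEx(m,cv2.MORPH_CLOSE,np.ones((5,5)))
        k,l,st,ce=cv2.connectedComponentsWithStats(m)
        i=min((i for i in range(1,k) if st[i,4]>150),key=lambda i:np.hypot(*(ce[i]-near[n])))
        ms[n]=l==i
        print(n,st[i])
    return ms
E
python3 - <<'E'
from f import *
ims={n:np.load(n+'0.npy') for n in CAM}
ov={n:ims[n][:,:,::-1].copy() for n in CAM}
for nm,t,s in(("L",(273,160),(370,220)),("R",(357,166),(309,244))):
    ms=bluefit(ims,{'top':t,'scene':s})
    r=fit(ms,(.08,.05,.07));print(nm,r)
    for n in CAM: cv2.polylines(ov[n],[cv2.convexHull(np.int32(proj(n,box(*r[0],.08,.05,.07))))],1,(0,0,255))
    for n in CAM: cv2.polylines(ov[n],[np.int32(proj(n,box(*r[0],.08,.05,.07)))[4:]],1,(0,255,255))
for p in((.4697,.3295,3.016),(.5453,-.328,-.1407)):
    for n in CAM: cv2.polylines(ov[n],[np.int32(proj(n,box(*p,.15,.22,.022)))[4:]],1,(0,0,255))
cv2.imwrite('pics/ov.png',cv2.resize(np.vstack([ov['top'][100:280,100:540],ov['scene'][130:350,100:540]]),None,fx=1.45,fy=1.45))
E
```

```text
scene [359 200  24  41 696]
top [ 252  135   40   50 1007]
L (array([0.57943527, 0.09765926, 2.55519818]), np.float64(0.19151437033800411))
scene [ 289  223   39   45 1073]
top [339 142  38  49 976]
R (array([ 0.56353042, -0.0761201 ,  0.33224775]), np.float64(0.1728436973334545))
```

View pics/ov.png

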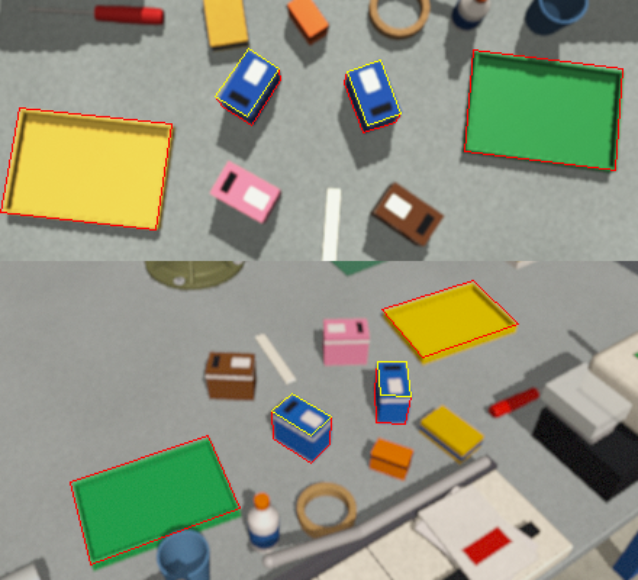

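```bash
cat > m.py <<'E'
from h import *
from scipy.spatial.transform import Rotation as Ro
def to(pos,ya,show=True):
    """ya = world angle of tool y; tool z down"""
    s=ctrl.get_state(); R=Ro.from_rotvec(s['tool_rot']); p=s['position']
    cand=[]
    for a in(ya,ya+np.pi):
        y=np.array([np.cos(a),np.sin(a),0]);z=np.array([0,0,-1.]);x=np.cross(y,z)
        d=R.inv()*Ro.from_matrix(np.c_[x,y,z]); cand.append(d.as_rotvec())
    rv=min(cand,key=np.linalg.norm)
    print('t',round(s['time'],2),'p',p.round(4),'turn',rv.round(4),'shift',R.inv().apply(np.array(pos)-p).round(4),'F',s['ft_force'].round(2),'w',round(s['grip_width'],3),'j',s['joint_positions'].round(2))
E
python3 - <<'E'
from m import *
to((.5795,.0975,.16),2.555-np.pi/2)
E
```

```text
t 0.25 p [0.1505 0.6321 0.215 ] turn [-9.000e-04  2.000e-04  3.528e-01] shift [-0.5411 -0.4206  0.0554] F [ 0.3  -0.18 -0.34] w 0.998 j [-1.32  0.32 -0.07  1.45  0.02  1.37 -0.06]
```

Call:
step_arm(plan=[[[0, 0, 0.01], [-0.016, -0.012, 0], 0], [[0, 0, 0.03], [-0.048, -0.038, 0], 0], [[0, 0, 0.06], [-0.092, -0.071, 0], 0], [[0, 0, 0.1], [-0.14, -0.109, 0], 0], [[0, 0, 0.14], [-0.19, -0.147, 0], 0], [[0, 0, 0.18], [-0.238, -0.185, 0], 0], [[0, 0, 0.22], [-0.286, -0.223, 0], 0], [[0, 0, 0.26], [-0.335, -0.26, 0], 0], [[0, 0, 0.3], [-0.383, -0.298, 0], 0], [[0, 0, 0.33], [-0.43, -0.335, 0], 0]], squeeze=35)

```text
time: 1.5
position: [0.4922, 0.2035, 0.2159]
tool_rot: [0.878, 3.016, 0.001]
ft_force: [0.8, 0.3, -0.1]
grip_width: 1.0
```

Run:
```python
from m import *
to((.5795,.0975,.15),2.555-np.pi/2)
```

```text
t 1.5 p [0.4922 0.2035 0.2159] turn [0.001  0.     0.0199] shift [-0.1305 -0.0426  0.0659] F [ 0.78  0.27 -0.15] w 1.0 j [-0.78  0.07  0.35  1.75 -0.02  1.32  0.58]
```

Call:
step_arm(plan=[[[0, 0, 0.02], [-0.04, -0.014, 0.005], 0], [[0, 0, 0.023], [-0.08, -0.028, 0.02], 0], [[0, 0, 0.023], [-0.112, -0.038, 0.04], 0], [[0, 0, 0.023], [-0.128, -0.043, 0.055], 0], [[0, 0, 0.023], [-0.133, -0.045, 0.065], 0], [[0, 0, 0.023], [-0.133, -0.045, 0.065], 0], [[0, 0, 0.023], [-0.133, -0.045, 0.065], 0], [[0, 0, 0.023], [-0.133, -0.045, 0.065], 0], [[0, 0, 0.023], [-0.133, -0.045, 0.065], 0], [[0, 0, 0.023], [-0.133, -0.045, 0.065], 0]])

```text
time: 2.75
position: [0.5797, 0.098, 0.1508]
tool_rot: [0.908, 3.007, 0.001]
ft_force: [-0.3, 0.4, -0.0]
grip_width: 1.0
```

Run:
```python
from m import *
to((.5795,.0975,.042),2.555-np.pi/2)
for n in CAM:
    im=ctrl.get_image(n); cv2.imwrite(f'pics/{n}1.png',im[:,:,::-1])
t=cv2.imread('pics/top1.png')[80:240,180:420];s=cv2.imread('pics/scene1.png')[100:300,250:490]
cv2.imwrite('pics/c1.png',np.hstack([cv2.resize(t,(400,266)),cv2.resize(s,(400,266*1))]))
```

```text
t 2.75 p [0.5797 0.098  0.1508] turn [0.0004 0.0002 0.0003] shift [-1.000e-04 -6.000e-04  1.088e-01] F [-0.28  0.42 -0.02] w 1.0 j [-0.61  0.24  0.46  1.71 -0.11  1.22  0.86]
```

View pics/c1.png

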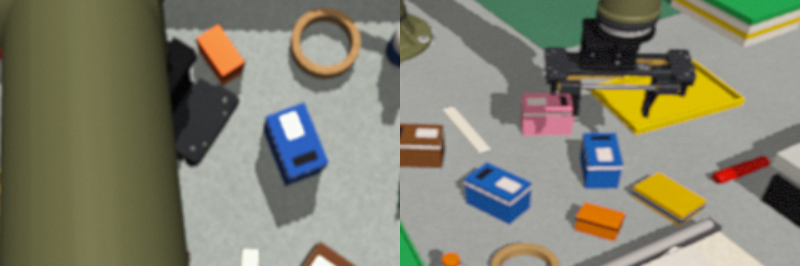

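Run:
```python
from m import *
a=2.555-np.pi/2;y=np.array([np.cos(a),np.sin(a),0]);p=np.array([.5797,.098,.137])
q=proj('scene',[p+y*.0435,p-y*.0435]);print(q)
im=cv2.imread('pics/scene1.png')
im=cv2.resize(im[90:260,280:480],None,fx=4,fy=4,interpolation=cv2.INTER_CUBIC)
for u in q: cv2.circle(im,(int((u[0]-280)*4),int((u[1]-90)*4)),5,(0,0,255),2)
cv2.imwrite('pics/c2.png',im[:600])
```

```text
[[393.11047727 191.3607854 ]
 [356.01586552 190.71667372]]
```

View pics/c2.png

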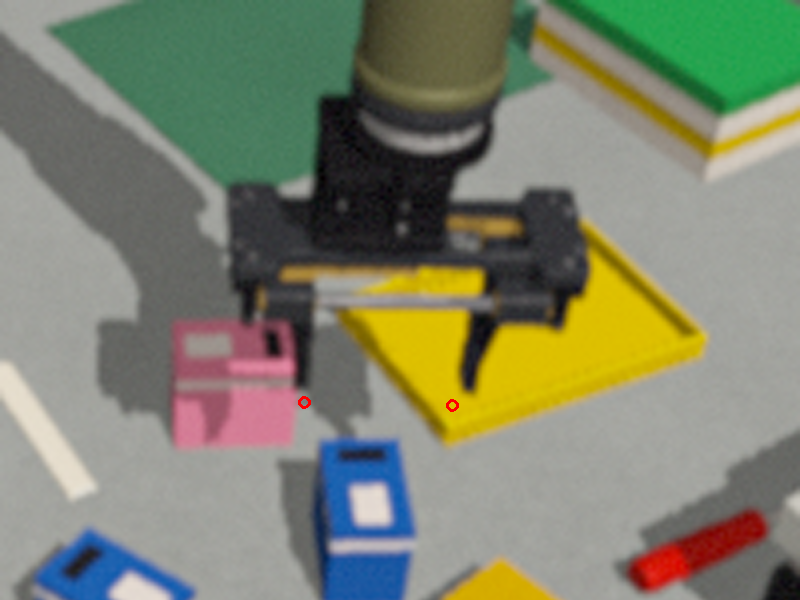

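Run:
```python
from f import *
ims={n:np.load(n+'0.npy') for n in CAM}
import io,contextlib
for nm,t,s,y0 in(("L",(273,160),(370,220),2.555),("R",(357,166),(309,244),.332)):
    ms=bluefit(ims,{'top':t,'scene':s})
    for n in CAM:
        m={n:ms[n]}
        # fit separately
        big=hullmask(np.argwhere(ms[n])[:,::-1].astype(float))
        def cost(p):
            q=hullmask(proj(n,box(p[0],p[1],p[2],.08,.05,.07)));return 1-(q&big).sum()/(q|big).sum()
        x0=[.5795,.0975,y0] if nm=="L" else [.5635,-.076,y0]
        r=minimize(cost,x0,method='Nelder-Mead',options=dict(initial_simplex=[x0]+[list(np.add(x0,d)) for d in((.01,0,0),(0,.01,0),(0,0,.2))]))
        print(nm,n,r.x,r.fun)
    # overlay
    n='scene';o=ims[n][:,:,::-1].copy();o=cv2.resize(o,None,fx=6,fy=6,interpolation=cv2.INTER_CUBIC)
    r=fit(ms,(.08,.05,.07),yaws=[y0])[0]
    P=proj(n,box(*r,.08,.05,.07))
    for e in(P[:4],P[4:]): cv2.polylines(o,[np.int32((e+.5)*6)],1,(0,0,255),1)
    cv2.imwrite(f'pics/o_{nm}.png',o[int(s[1]*6-180):int(s[1]*6+180),int(s[0]*6-190):int(s[0]*6+190)])
a,b=cv2.imread('pics/o_L.png'),cv2.imread('pics/o_R.png');cv2.imwrite('pics/o.png',np.hstack([a,b]))
```

```text
scene [359 200  24  41 696]
top [ 252  135   40   50 1007]
L scene [0.57629103 0.09955586 2.53831048] 0.09608099281515348
L top [0.58099812 0.09684787 2.62788753] 0.08208522562566434
scene [ 289  223   39   45 1073]
top [339 142  38  49 976]
R scene [ 0.56053748 -0.07450857  0.26670664] 0.08005003126954346
R top [ 0.56410042 -0.07581727  0.32452865] 0.08666830346182175
```

View pics/o.png

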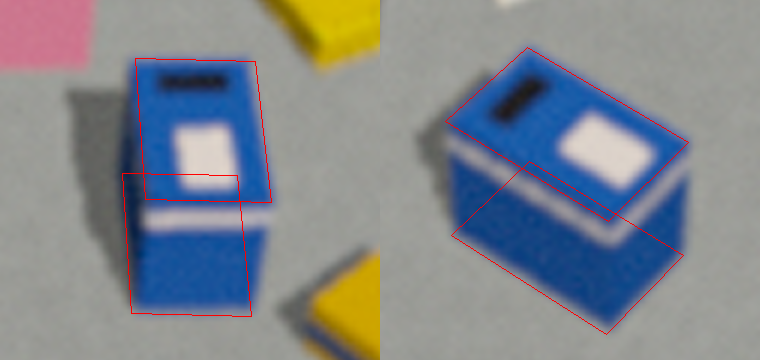

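Call:
step_arm(plan=[[[0, 0, 0], [0, 0, 0.02], 0], [[0, 0, 0], [0, 0, 0.05], 0], [[0, 0, 0], [0, 0, 0.08], 0], [[0, 0, 0], [0, 0, 0.1], 0], [[0, 0, 0], [0, 0, 0.108], 0], [[0, 0, 0], [0, 0, 0.108], 0], [[0, 0, 0], [0, 0, 0.108], 0], [[0, 0, 0], [0, 0, 0.108], 255], [[0, 0, 0], [0, 0, 0.108], 255], [[0, 0, 0], [0, 0, 0.108], 255]], squeeze=35)

```text
time: 4.1
position: [0.5798, 0.0978, 0.0428]
tool_rot: [0.908, 3.007, 0.001]
ft_force: [0.3, -0.2, 0.4]
grip_width: 0.745
```

Wait for closure, then lift a little.

Call:
step_arm(plan=[[[0, 0, 0], [0, 0, 0], 255], [[0, 0, 0], [0, 0, 0], 255], [[0, 0, 0], [0, 0, 0], 255], [[0, 0, 0], [0, 0, 0], 255], [[0, 0, 0], [0, 0, 0], 255], [[0, 0, 0], [0, 0, 0], 255], [[0, 0, 0], [0, 0, 0], 255], [[0, 0, 0], [0, 0, 0], 255], [[0, 0, 0], [0, 0, 0], 255], [[0, 0, 0], [0, 0, 0], 255]])

```text
time: 5.35
position: [0.5796, 0.0978, 0.0426]
tool_rot: [-0.908, -3.007, -0.0]
ft_force: [-0.2, 0.7, 1.4]
grip_width: 0.57
```

Call:
step_arm(plan=[[[0, 0, 0], [0, 0, -0.005], 255], [[0, 0, 0], [0, 0, -0.02], 255], [[0, 0, 0], [0, 0, -0.045], 255], [[0, 0, 0], [0, 0, -0.075], 255], [[0, 0, 0], [0, 0, -0.105], 255], [[0, 0, 0], [0, 0, -0.125], 255], [[0, 0, 0], [0, 0, -0.13], 255], [[0, 0, 0], [0, 0, -0.13], 255], [[0, 0, 0], [0, 0, -0.13], 255], [[0, 0, 0], [0, 0, -0.13], 255]])

```text
time: 6.6
position: [0.5792, 0.0976, 0.1716]
tool_rot: [-0.908, -3.006, 0.002]
ft_force: [0.2, 0.0, -1.3]
grip_width: 0.578
```

Run:
```python
from m import *
for ty,(x,y,yaw) in {'green':(.5453,-.328,-.1407),'yellow':(.4697,.3295,-.1256)}.items():
    for s in(.05,-.05):
        px,py=x-np.sin(yaw)*s,y+np.cos(yaw)*s
        print(ty,s,round(px,4),round(py,4)); to((px,py,.17),yaw+np.pi/2)
F=[]
for i in range(4):
    im=ctrl.get_image('scene'); F.append(ctrl.get_state()['ft_force'])
cv2.imwrite('pics/s3.png',im[:,:,::-1]); print(np.array(F).round(2))
```

```text
green 0.05 0.5523 -0.2785
t 6.6 p [0.5792 0.0976 0.1716] turn [-0.0011 -0.0012 -0.4462] shift [-0.1859 -0.328   0.0019] F [ 0.16  0.01 -1.33] w 0.578 j [-0.61  0.22  0.46  1.69 -0.1   1.26  0.86]
green -0.05 0.5383 -0.3775
t 6.6 p [0.5792 0.0976 0.1716] turn [-0.0011 -0.0012 -0.4462] shift [-0.2291 -0.4182  0.0019] F [ 0.16  0.01 -1.33] w 0.578 j [-0.61  0.22  0.46  1.69 -0.1   1.26  0.86]
yellow 0.05 0.476 0.3791
t 6.6 p [0.5792 0.0976 0.1716] turn [-0.001  -0.0012 -0.4613] shift [0.2418 0.1773 0.0016] F [ 0.16  0.01 -1.33] w 0.578 j [-0.61  0.22  0.46  1.69 -0.1   1.26  0.86]
yellow -0.05 0.4634 0.2799
t 6.6 p [0.5792 0.0976 0.1716] turn [-0.001  -0.0012 -0.4613] shift [0.1973 0.0877 0.0017] F [ 0.16  0.01 -1.33] w 0.578 j [-0.61  0.22  0.46  1.69 -0.1   1.26  0.86]
[[ 1.39 -0.16 -1.33]
 [-0.39 -0.84 -1.48]
 [-0.76 -0.02 -2.05]
 [ 0.14 -0.35 -2.97]]
```

View pics/s3.png

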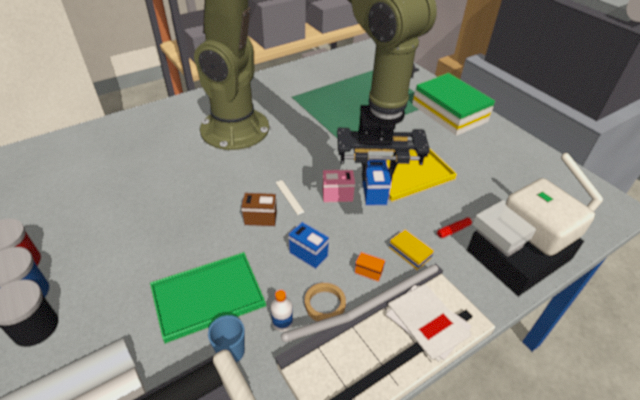

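Held in the air; force about -1.9 ± 0.7 N (a full one would read -5.4 N or lower), so it is spent. I'll take it to the yellow tray and average more readings on the way.

Call:
step_arm(plan=[[[0, 0, -0.02], [0.009, 0.007, 0], 255], [[0, 0, -0.07], [0.035, 0.026, 0], 255], [[0, 0, -0.14], [0.074, 0.054, 0], 255], [[0, 0, -0.22], [0.117, 0.086, 0], 255], [[0, 0, -0.3], [0.16, 0.117, 0], 255], [[0, 0, -0.38], [0.2, 0.147, 0], 255], [[0, 0, -0.44], [0.23, 0.169, 0], 255], [[0, 0, -0.461], [0.242, 0.177, 0], 255], [[0, 0, -0.461], [0.242, 0.177, 0], 255], [[0, 0, -0.461], [0.242, 0.177, 0], 255]])

```text
time: 8.05
position: [0.4777, 0.3766, 0.1726]
tool_rot: [0.203, 3.134, -0.002]
ft_force: [0.1, -0.9, -1.5]
grip_width: 0.575
```

Run:
```python
from m import *
to((.476,.3791,.05),-.1256+np.pi/2)
F=[]
for i in range(6):
    n=['scene','top'][i%2];im=ctrl.get_image(n); F.append(ctrl.get_state()['ft_force'][2]); cv2.imwrite(f'pics/{n}4.png',im[:,:,::-1])
print(np.array(F).round(2),np.mean(F))
```

```text
t 8.05 p [0.4777 0.3766 0.1726] turn [-0.0013  0.0009 -0.004 ] shift [0.0021 0.0024 0.1226] F [ 0.11 -0.94 -1.54] w 0.575 j [-0.91  0.26  0.23  1.63 -0.06  1.27  0.78]
[-1.28 -1.71 -1.56 -1.69 -0.86 -1.33] -1.4051290215655676
```

View pics/scene4.png

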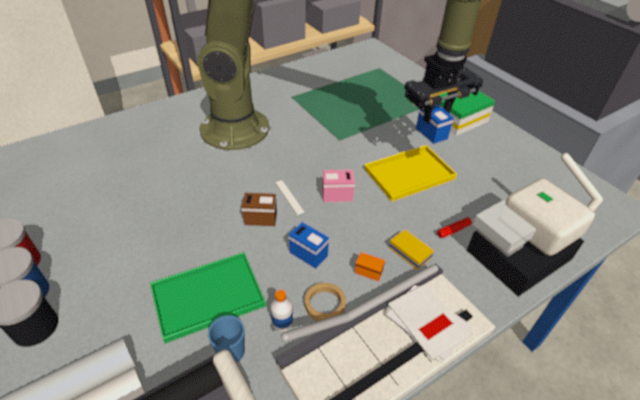

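Call:
step_arm(plan=[[[0, 0, 0], [0, 0, 0.01], 255], [[0, 0, 0], [0, 0, 0.035], 255], [[0, 0, 0], [0, 0, 0.065], 255], [[0, 0, 0], [0, 0, 0.09], 255], [[0, 0, 0], [0, 0, 0.105], 255], [[0, 0, 0], [0, 0, 0.113], 255], [[0, 0, 0], [0, 0, 0.118], 255], [[0, 0, 0], [0, 0, 0.121], 255], [[0, 0, 0], [0, 0, 0.121], 255], [[0, 0, 0], [0, 0, 0.121], 255]])

```text
time: 9.6
position: [0.4765, 0.3794, 0.0521]
tool_rot: [0.197, 3.135, 0.001]
ft_force: [-0.1, 0.9, -1.9]
grip_width: 0.574
```

Run:
```python
from m import *
to((.476,.3791,.0475),-.1256+np.pi/2)
```

```text
t 9.6 p [0.4765 0.3794 0.0521] turn [ 0.0008  0.0006 -0.0002] shift [ 0.0004 -0.0003  0.0046] F [-0.08  0.92 -1.95] w 0.574 j [-0.9   0.36  0.22  1.75 -0.09  1.04  0.8 ]
```

Call:
step_arm(plan=[[[0, 0, 0], [0, 0, 0.002], 255], [[0, 0, 0], [0, 0, 0.004], 255], [[0, 0, 0], [0, 0, 0.005], 255], [[0, 0, 0], [0, 0, 0.005], 255], [[0, 0, 0], [0, 0, 0.005], 255], [[0, 0, 0], [0, 0, 0.005], 60], [[0, 0, 0], [0, 0, 0.005], 60], [[0, 0, 0], [0, 0, 0.005], 60], [[0, 0, 0], [0, 0, 0.005], 60], [[0, 0, 0], [0, 0, 0.005], 60]])

```text
time: 10.85
position: [0.4761, 0.3791, 0.0465]
tool_rot: [0.197, 3.135, -0.0]
ft_force: [1.0, 0.2, -0.1]
grip_width: 0.76
```

Run:
```python
from m import *
to((.476,.3791,.0475),-.1256+np.pi/2)
to((.56351,-.0762,.15),.329+np.pi/2)
im=ctrl.get_image('scene');cv2.imwrite('pics/s5.png',cv2.resize(im[80:240,340:540,::-1],None,fx=3.5,fy=3.5))
```

```text
t 10.85 p [0.4761 0.3791 0.0465] turn [-0.      0.     -0.0001] shift [ 0.0001 -0.0001 -0.001 ] F [ 1.04  0.21 -0.13] w 0.76 j [-0.9   0.37  0.22  1.75 -0.09  1.03  0.8 ]
t 10.85 p [0.4761 0.3791 0.0465] turn [-0.      0.     -0.4547] shift [-0.1438 -0.4408 -0.1035] F [ 1.04  0.21 -0.13] w 0.76 j [-0.9   0.37  0.22  1.75 -0.09  1.03  0.8 ]
```

View pics/s5.png

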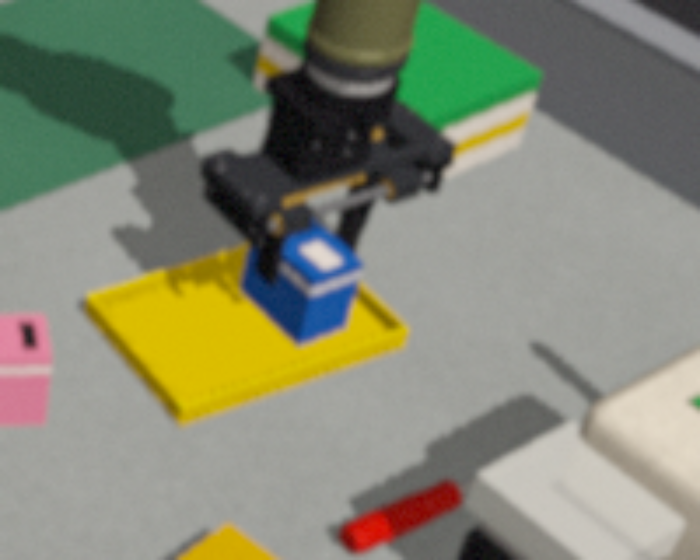

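It stands upright in the yellow tray and the jaws are open. Now I'll retreat upward and head for the other blue cassette.

Call:
step_arm(plan=[[[0, 0, 0], [0, 0, -0.01], 60], [[0, 0, 0], [0, 0, -0.035], 60], [[0, 0, 0], [0, 0, -0.075], 40], [[0, 0, 0], [0, 0, -0.115], 0], [[0, 0, -0.02], [-0.006, -0.018, -0.13], 0], [[0, 0, -0.06], [-0.018, -0.055, -0.13], 0], [[0, 0, -0.12], [-0.036, -0.11, -0.13], 0], [[0, 0, -0.18], [-0.055, -0.168, -0.13], 0], [[0, 0, -0.24], [-0.074, -0.226, -0.13], 0], [[0, 0, -0.3], [-0.092, -0.283, -0.13], 0]])

```text
time: 12.15
position: [0.5324, 0.0848, 0.1777]
tool_rot: [-0.276, 3.128, 0.001]
ft_force: [1.0, 0.1, -0.1]
grip_width: 0.999
```

Run:
```python
from m import *
to((.5635,-.0762,.15),.329+np.pi/2)
```

```text
t 12.15 p [0.5324 0.0848 0.1777] turn [ 0.0004  0.0019 -0.1529] shift [-0.0023 -0.164   0.0276] F [ 1.04  0.12 -0.09] w 0.999 j [-0.59  0.11  0.41  1.79 -0.04  1.25  1.58]
```

Call:
step_arm(plan=[[[0, 0, -0.05], [-0.001, -0.05, 0], 0], [[0, 0, -0.1], [-0.002, -0.095, 0.005], 0], [[0, 0, -0.14], [-0.002, -0.13, 0.015], 0], [[0, 0, -0.153], [-0.002, -0.152, 0.022], 0], [[0, 0, -0.153], [-0.002, -0.16, 0.028], 0], [[0, 0, -0.153], [-0.002, -0.161, 0.028], 0], [[0, 0, -0.153], [-0.002, -0.161, 0.028], 0], [[0, 0, -0.153], [-0.002, -0.161, 0.028], 0], [[0, 0, -0.153], [-0.002, -0.161, 0.028], 0], [[0, 0, -0.153], [-0.002, -0.161, 0.028], 0]])

```text
time: 13.4
position: [0.5619, -0.0711, 0.1487]
tool_rot: [-0.512, 3.099, 0.0]
ft_force: [0.0, -0.1, 0.6]
grip_width: 0.997
```

Run:
```python
from m import *
to((.5635,-.0762,.042),.329+np.pi/2)
im=ctrl.get_image('scene');cv2.imwrite('pics/s6.png',im[:,:,::-1])
```

```text
t 13.4 p [ 0.5619 -0.0711  0.1487] turn [ 0.0001  0.0003 -0.0013] shift [ 1.000e-04 -5.400e-03  1.067e-01] F [ 0.04 -0.14  0.57] w 0.997 j [-0.38  0.2   0.52  1.77 -0.11  1.2   2.07]
```

View pics/s6.png

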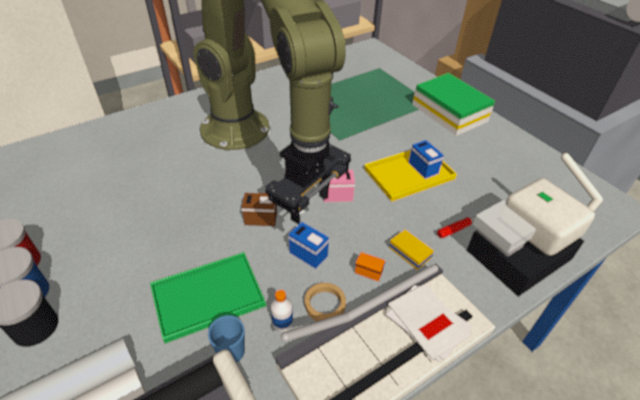

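The first cassette stays upright in the yellow tray at (426,158). The gripper is above the second blue cassette at (309,244). I'll descend and grip.

Call:
step_arm(plan=[[[0, 0, 0], [0, -0.005, 0.015], 0], [[0, 0, 0], [0, -0.005, 0.045], 0], [[0, 0, 0], [0, -0.005, 0.075], 0], [[0, 0, 0], [0, -0.005, 0.098], 0], [[0, 0, 0], [0, -0.005, 0.106], 0], [[0, 0, 0], [0, -0.005, 0.106], 0], [[0, 0, 0], [0, -0.005, 0.106], 0], [[0, 0, 0], [0, -0.005, 0.106], 255], [[0, 0, 0], [0, -0.005, 0.106], 255], [[0, 0, 0], [0, -0.005, 0.106], 255]])

```text
time: 14.7
position: [0.5636, -0.0761, 0.0429]
tool_rot: [-0.512, 3.099, 0.0]
ft_force: [1.0, -0.3, -1.3]
grip_width: 0.74
```

Call:
step_arm(plan=[[[0, 0, 0], [0, 0, 0], 255], [[0, 0, 0], [0, 0, 0], 255], [[0, 0, 0], [0, 0, 0], 255], [[0, 0, 0], [0, 0, 0], 255], [[0, 0, 0], [0, 0, 0], 255], [[0, 0, 0], [0, 0, 0], 255], [[0, 0, 0], [0, 0, 0], 255], [[0, 0, 0], [0, 0, 0], 255], [[0, 0, 0], [0, 0, 0], 255], [[0, 0, 0], [0, 0, 0], 255]])

```text
time: 15.95
position: [0.5637, -0.0761, 0.0426]
tool_rot: [-0.512, 3.099, -0.0]
ft_force: [-0.3, 3.8, 3.8]
grip_width: 0.57
```

Call:
step_arm(plan=[[[0, 0, 0], [0, 0, -0.005], 255], [[0, 0, 0], [0, 0, -0.02], 255], [[0, 0, 0], [0, 0, -0.045], 255], [[0, 0, 0], [0, 0, -0.075], 255], [[0, 0, 0], [0, 0, -0.105], 255], [[0, 0, 0], [0, 0, -0.125], 255], [[0, 0, 0], [0, 0, -0.13], 255], [[0, 0, 0], [0, 0, -0.13], 255], [[0, 0, 0], [0, 0, -0.13], 255], [[0, 0, 0], [0, 0, -0.13], 255]])

```text
time: 17.2
position: [0.5628, -0.0762, 0.1715]
tool_rot: [0.511, -3.098, -0.0]
ft_force: [-0.1, -0.3, -6.4]
grip_width: 0.569
```

Run:
```python
from m import *
F=[]
for i in range(6):
    im=ctrl.get_image('scene'); F.append(ctrl.get_state()['ft_force'][2])
cv2.imwrite('pics/s7.png',im[:,:,::-1]); print(np.array(F).round(2),np.mean(F))
to((.5453,-.328,.17),-.1407+np.pi/2)
to((.4634,.2799,.17),-.1256+np.pi/2)
```

```text
[-5.72 -4.55 -6.56 -6.95 -5.55 -6.99] -6.054371589161806
t 17.5 p [ 0.5634 -0.0762  0.1725] turn [-0.000e+00 -1.000e-04  4.679e-01] shift [ 0.0981 -0.2326  0.0025] F [-1.8  -0.1  -6.99] w 0.574 j [-0.38  0.18  0.53  1.73 -0.1   1.25  2.07]
t 17.5 p [ 0.5634 -0.0762  0.1725] turn [-0.000e+00 -1.000e-04  4.528e-01] shift [-0.0197  0.3693  0.0025] F [-1.8  -0.1  -6.99] w 0.574 j [-0.38  0.18  0.53  1.73 -0.1   1.25  2.07]
```

View pics/s7.png

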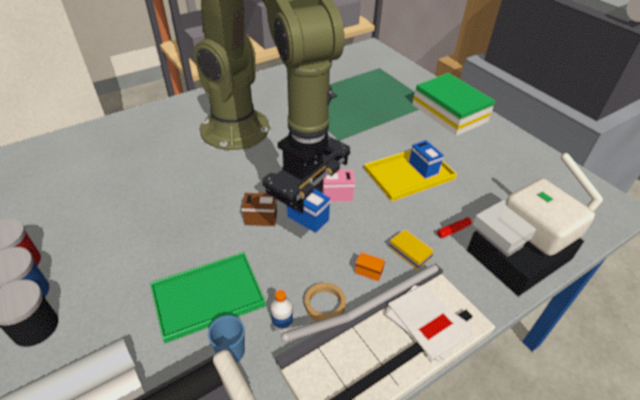

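The force averages -6.05 N with the cassette in the air, so this one is full. It goes in the middle of the green tray.

Call:
step_arm(plan=[[[0, 0, 0.02], [0.004, -0.008, 0], 255], [[0, 0, 0.07], [0.014, -0.032, 0], 255], [[0, 0, 0.14], [0.028, -0.068, 0], 255], [[0, 0, 0.22], [0.046, -0.108, 0], 255], [[0, 0, 0.3], [0.063, -0.149, 0], 255], [[0, 0, 0.38], [0.08, -0.188, 0], 255], [[0, 0, 0.44], [0.092, -0.218, 0], 255], [[0, 0, 0.468], [0.098, -0.232, 0], 255], [[0, 0, 0.468], [0.098, -0.232, 0], 255], [[0, 0, 0.468], [0.098, -0.232, 0], 255]])

```text
time: 18.75
position: [0.5458, -0.3254, 0.1723]
tool_rot: [-0.217, -3.134, -0.003]
ft_force: [-0.1, 1.1, -5.4]
grip_width: 0.573
```

Run:
```python
from m import *
F=[]
for i in range(4):
    n=['scene','top'][i%2];im=ctrl.get_image(n); F.append(ctrl.get_state()['ft_force'][2]); cv2.imwrite(f'pics/{n}8.png',im[:,:,::-1])
print(np.array(F).round(2))
to((.5453,-.328,.0475),-.1407+np.pi/2)
```

```text
[-5.55 -6.62 -5.58 -6.38]
t 18.95 p [ 0.5458 -0.3258  0.1726] turn [0.0009 0.0002 0.0023] shift [ 0.0002 -0.0024  0.1251] F [-0.25 -0.09 -6.38] w 0.573 j [-0.06  0.37  0.71  1.57 -0.25  1.29  2.12]
```

View pics/scene8.png

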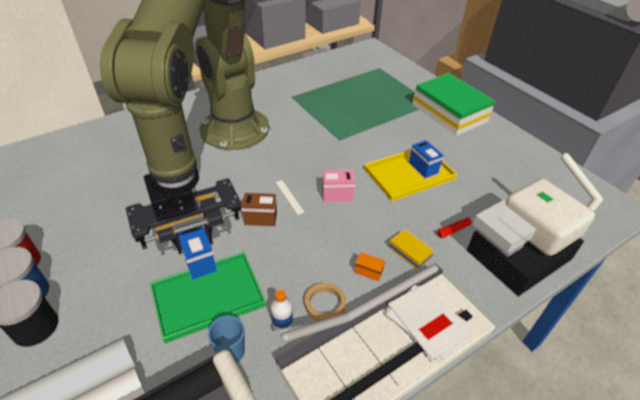

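Call:
step_arm(plan=[[[0, 0, 0], [0, 0, 0.01], 255], [[0, 0, 0], [0, 0, 0.035], 255], [[0, 0, 0], [0, 0, 0.065], 255], [[0, 0, 0], [0, 0, 0.09], 255], [[0, 0, 0], [0, 0, 0.107], 255], [[0, 0, 0], [0, 0, 0.115], 255], [[0, 0, 0], [0, 0, 0.119], 255], [[0, 0, 0], [0, 0, 0.121], 255], [[0, 0, 0], [0, 0, 0.121], 255], [[0, 0, 0], [0, 0, 0.121], 255]])

```text
time: 20.2
position: [0.5455, -0.3275, 0.0521]
tool_rot: [0.221, 3.133, -0.0]
ft_force: [0.3, 0.1, -6.2]
grip_width: 0.574
```

Run:
```python
from m import *
to((.5453,-.328,.047),-.1407+np.pi/2)
```

```text
t 20.2 p [ 0.5455 -0.3275  0.0521] turn [-0.0001  0.001  -0.    ] shift [ 0.0002 -0.0005  0.0051] F [ 0.32  0.11 -6.16] w 0.574 j [-0.02  0.48  0.66  1.69 -0.33  1.08  2.17]
```

Call:
step_arm(plan=[[[0, 0, 0], [0, 0, 0.002], 255], [[0, 0, 0], [0, 0, 0.004], 255], [[0, 0, 0], [0, 0, 0.005], 255], [[0, 0, 0], [0, 0, 0.005], 255], [[0, 0, 0], [0, 0, 0.005], 255], [[0, 0, 0], [0, 0, 0.005], 60], [[0, 0, 0], [0, 0, 0.005], 60], [[0, 0, 0], [0, 0, 0.005], 60], [[0, 0, 0], [0, 0, 0.005], 60], [[0, 0, 0], [0, 0, 0.005], 60]])

```text
time: 21.45
position: [0.5452, -0.3274, 0.0465]
tool_rot: [0.221, 3.134, -0.0]
ft_force: [0.0, 0.1, -0.1]
grip_width: 0.761
```

Call:
step_arm(plan=[[[0, 0, 0], [0, 0, 0], 60], [[0, 0, 0], [0, 0, 0], 60], [[0, 0, 0], [0, 0, -0.01], 60], [[0, 0, 0], [0, 0, -0.03], 60], [[0, 0, 0], [0, 0, -0.06], 60], [[0, 0, 0], [0, 0, -0.09], 60], [[0, 0, 0], [0, 0, -0.12], 60], [[0, 0, 0], [0, 0, -0.14], 60], [[0, 0, 0], [0, 0, -0.15], 60], [[0, 0, 0], [0, 0, -0.15], 60]])

```text
time: 22.7
position: [0.5453, -0.3274, 0.197]
tool_rot: [0.221, 3.133, -0.0]
ft_force: [0.2, -0.1, -0.7]
grip_width: 0.77
```

Run:
```python
from m import *
to((.5453,-.328,.047),-.1407+np.pi/2)
ims={n:ctrl.get_image(n) for n in CAM}
cv2.imwrite('pics/end.png',np.vstack([ims['scene'][100:350],ims['top'][100:300]])[:,:,::-1])
```

```text
t 22.7 p [ 0.5453 -0.3274  0.197 ] turn [ 0.      0.0007 -0.    ] shift [ 1.0e-04 -6.0e-04  1.5e-01] F [ 0.19 -0.08 -0.67] w 0.77 j [-0.06  0.35  0.72  1.54 -0.24  1.34  2.11]
```

View pics/end.png

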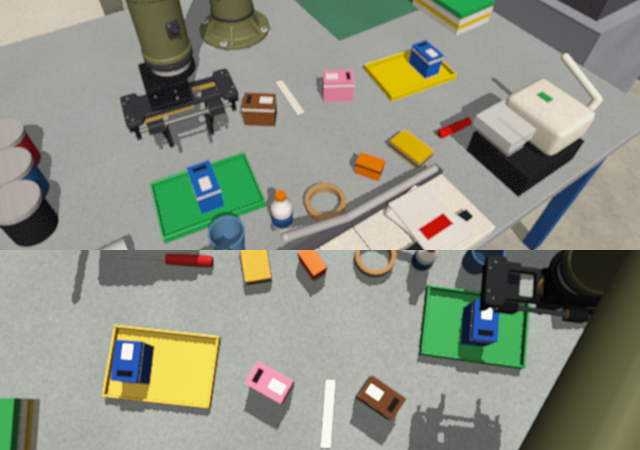

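Run:
```python
from m import *
im=ctrl.get_image('top')
ims={'top':im}
m=cv2.inRange(cv2.cvtColor(im,cv2.COLOR_RGB2HSV),(105,120,30),(130,255,255));m=cv2.morphologyEx(m,cv2.MORPH_CLOSE,np.ones((5,5)))
k,l,st,ce=cv2.connectedComponentsWithStats(m);i=min((i for i in range(1,k) if st[i,4]>150),key=lambda i:np.hypot(*(ce[i]-[132,262])))
print(fit({'top':l==i},(.08,.05,.07),.005))
print(ctrl.get_state()['ft_force'],ctrl.close_job())
```

```text
(array([0.47531114, 0.37983614, 2.99000445]), np.float64(0.09743609485679083))
the job is handed in; nothing more can be done
[ 0.12312971 -0.84136391 -0.0095606 ] None
```

Both blue cassettes were weighed and placed: one turned out spent, the other full. The job was handed in at about 23 s, and it reports no verdict.

- **Left cassette:** it weighed about 1.4 to 1.9 N, so it is spent. I set it in the yellow tray, at the slot 50 mm off the middle. A final fit in the top picture put it at (0.475, 0.380), where I meant it to be.
- **Right cassette:** it weighed about 6.0 N, so it is full. I set it in the middle of the green tray. I checked it only by eye; both views show it inside and upright, though the arm covers part of it from above.

Before release each one was lowered to about floor height, the weight was off the wrist once the jaws opened, and the gripper was clear of everything at the end. The two cameras had differed by about 5 mm on the starting positions, which was well within the jaw clearance. The pink and brown look-alikes were not touched.

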